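Load the timber wagon onto the model railway turntable

TASK

Push the timber wagon along its track onto the turntable until the lug on its front end is fully home between the turntable's spring jaws, against the stop behind them. Then turn the turntable (the upright post is its handle) a quarter turn so that its open end, where the wagon came in, faces the loading dock and it rests in its click position. Leave the wagon clipped on its rails, let go, and do not disturb the oil bottle, the track cleaner or the paint jar.

Things in the scene. Friction and masses are not known exactly. Their poses are not given: they have to be found in the camera images.
- board: Fixed railway board 510 x 370 x 18 mm (x -150 to +360, y -185 to +185 mm) with turntable and tracks. Origin: at bench height under the turntable's vertical axis; +x runs along the approach track, away from the turntable. The track lies on y = 0, x 122 to 350 mm, rail tops 27 mm above the bench, 40 mm over the rails. Short exit tracks leave the turntable towards +y and -y.
- bridge (a joint): Turntable: grey disc 236 mm across, 21 mm above the bench, rails across it. Rad, positive counter-clockwise from above; 0 (start) when its open end meets the approach track. Sprung click detents at 0, +1.571 and -1.571: drawn in within 0.07 rad of one; leaving or entering takes about 4 N at the post, elsewhere it turns almost freely and stays where left. End stops at +-1.75.
- mouth (a point): Middle of the open end of the turntable's rails, at rail-top height, 118 mm from the axis. Its x axis points along the rails outwards from the axis; it turns with the turntable.
- seat (a point): On the turntable, 71 mm from the axis, away from the open end, 45 mm above the bench: the lug's centre when fully home. Axes as mouth. Two steel spring jaws (36 to 55 mm above the bench) point to the open end; their round 12 mm tips stand 8 mm before this point, 13 mm apart. The 18 mm lug pushes them open (6 to 12 N in all), they close behind it; a fixed stop 9 mm behind this point ends its travel.
- post (a point): Centre of the top of the upright steel post, the turntable's handle: 12 mm in diameter, 106 mm from the axis on the side away from the open end, top 82 mm above the bench. The jaws' hinges lie 14 mm nearer the axis and reach 55 mm above the bench, so hold the post above 58 mm. It turns with the turntable. Axes as mouth.
- wagon: Loose open goods wagon with timber, 0.2 to 0.4 kg; body 130 (its x) x 58 mm (its y), 12 to 40 mm above its origin, timber to 43 mm. Origin: below its middle at rail-top height. It stands on the approach track, lug to -x, towards the turntable. Its wheels do not turn: it slides on the rails (friction under 3 N), guided by flanges between the rails with 1.5 mm play.
- lug (a point): Centre of the round upright steel lug, 18 mm in diameter and 14 mm tall, that sticks out of the wagon's front: 83 mm ahead (-x) of the wagon's origin and 18 mm above rail tops.
- rear (a point): Middle of the wagon's flat rear end face (faces the wagon's +x), 65 mm behind its origin, 26 mm above rail tops: the face to push on. It spans 58 mm sideways and 12 to 40 mm above rail tops.
- dock: Fixed loading dock at the end of one of the exit tracks: a plain concrete block with a plank top, 80 mm (its x) x 36 mm (its y, along the exit track) x 33 mm tall, standing on the board, centre 165 mm from the turntable's axis. It may be at either exit. Origin: centre of its underside.
- bumper: Fixed buffer stop at the end of the other exit track: two small steel posts and a dark wooden beam 58 mm wide, 36 mm tall. Origin: centre of its underside.
- oil: Bystander: small white bottle, 26 mm diameter, 70 mm tall, standing on the board beside the approach track. Origin: centre of its underside.
- cleaner: Bystander: track cleaning block of wood and rubber, 70 x 32 x 26 mm, lying on the board on the other side of the approach track. Origin: centre of its underside.
- paint: Bystander: squat jar, 44 mm diameter, 50 mm tall, on the bench beyond the turntable end of the board. Origin: centre of its underside.
There are look-alikes about, which are no part of the job. What is meant by the wagon is not orange, purple or turquoise, and is the smaller of those in its own colour.

How it is judged:
By the outcome, as a careful person would: the job done as asked, in the order asked, and still so for the second after the job is handed in, with the robot touching nothing.
It also fails if it takes over 58 s, if anything falls off the work surface, if the arm or the gripper's body presses on something with over 40 N, if the wrist force passes 120 N, or if a joint passes its speed limit or range.

ROBOT

A 6-joint arm with a two-finger parallel gripper is mounted at the origin on the work surface. World frame = base frame: x ahead of the robot, y to its left, z up, the work surface at z = 0. Lengths are in mm, angles in rad, forces in N, time in s.
With the tool pointing down it reaches from about 425 to 950 mm from the base axis. Payload 3.5 kg.
Tool frame: the origin (TCP) lies at the very end of the fingers, on their centre line; the grasp point (between the pads) lies 19 mm behind it; z points along the fingers, y is the line along which they close (so a half turn about z gives the same grasp; the last joint's range is limited). The gripper opens to 85 mm and grips with 20 to 120 N. Pads are 22 mm wide; open, the fingers measure 114 mm over their backs; the gripper's body (76 mm by 85 mm) begins 54 mm behind the grasp point. The pads swing forward as they close: fully open they stand 13 mm farther back than shut.
Start: joints at [0.985, 0.286, 1.577, -0, 1.279, -0.15], TCP at [284.905, 611.911, 231.325] pointing down, gripper open.
Joint ranges: [-2.77, 2.77], [-0.9, 2.22], [0.21, 2.48], [-1.53, 4.67], [0.24, 2.81], [-2.84, 2.84]. Speed limits (rad/s): [2.79, 2.79, 3.14, 3.14, 3.14, 3.14].

INTERFACE

Orientations are given as a unit quaternion [w, x, y, z].
In Python, from plant import robot gives the robot as it stands. The module is installed in compiled form; this text tells all that it offers.
- The arm moves only by the tool servo_tool, never from a script. Its argument "targets" is a list of rows, each a list of 3 entries, a list of its own where there are three numbers: the shift along the world's x, y, z in mm, then the turn, a rotation vector about the world's x, y, z in degrees, then the closure, from -1 (fully open) to 1 (shut), so that 0 is half open. A call has 1 to 5 rows; each row is the pose to reach, as a shift and turn from the pose commanded when the call began; what a row does not reach only later rows make up. A row lasts 1/8 s, in which the tool goes at most 62.5 mm and 10.7 degrees, less where a joint would pass 70% of its speed; a pose out of reach is approached as far as the arm can. A call with a gripper value outside its range is refused whole. The fingers move at their own pace and stop on an object; "squeeze" is the grip in N (left out, the last holds). Time passes only in rows, so rows that repeat a pose let the fingers close. It gives the time, the measured TCP pose, the force, the opening and the grip force at its end, in the units of the state.
- robot.get_obs(): the state, without advancing time (a new reading comes with each control period).
- robot.grab_frame(name): name is "side" or "top"; returns the picture (480x640x3 uint8, red, green, blue); there is no depth.
- robot.calibration(name): a dict with "fx", "fy", "cx", "cy" (pixels), "k1" (the pictures are not rectified: a ray, as slopes to the right and down, at radius r is drawn at 1 + k1 r^2 times it, then the intrinsics apply), "position" and "rotation" of the camera in the world. Camera axes: x right, y up, looking along -z (the intrinsics and any distortion apply to the point x, -y, -z); pixel columns grow to the right and rows downward; lengths in mm; the calibration is good to about 2 mm. A picture is of the moment at which its call begins. calibration takes no time and is no camera call.
- robot.sign_off(): hands the job in; it is judged then, once.
The state is a dict: "clock": time; "qpos": joint angles; "dq": joint speeds; "tau": joint torques, N m; "ee_pos": TCP position; "tcp_rot": TCP orientation; "ft_force": force on the tool from outside, world axes, zero at the start; "moment": the same for the moment, N m; "opening": finger opening in mm; "finger_force": force on a finger pad.
Only numpy, scipy, OpenCV 4.12 (cv2) and the standard library are available. Lean on these libraries where they do the work, as an engineer would, in place of code of your own. Each camera call takes 0.05 s, during which the arm holds its last target. There are 200 camera calls.

## Working session

There is one attempt and no reset: what is moved stays moved. The work goes in short steps, Python scripts to look and compute and a tool call to move; the robot and the scene stay as the last step left them, time stands still between calls to the robot, and variables do not carry over. Pictures are saved under pics/ and viewed, at most 10 in all, crops included, and the job is handed in when it is done.

Besides the shell and the picture viewer there is one more tool, called after ">>>" as name([rows], argument=value, ...), one row to a line, values as JSON. servo_tool: Moves the arm, as the interface text tells. Its arguments: {"type":"object","properties":{"targets":{"type":"array"},"squeeze":{"type":"number"}},"required":["targets"]}

```bash
mkdir -p pics; python3 - <<'E'
from plant import robot
import cv2
for n in("top","side"):
    cv2.imwrite(f"pics/{n}0.png",robot.grab_frame(n)[:,:,::-1]); print(robot.calibration(n))
print(robot.get_obs())
E
```

```text
{'fx': 458.9264327391476, 'fy': 458.9264327391476, 'cx': 317.4625299988132, 'cy': 239.8094858032843, 'k1': -0.03164127034448306, 'position': array([ 386.17684878,   57.16094909, 1294.44921239]), 'rotation': array([-0.69856595, -0.03549917,  0.03074993,  0.71400271])}
{'fx': 479.5450924875927, 'fy': 479.5450924875927, 'cx': 316.44268948444744, 'cy': 241.35607814699412, 'k1': -0.1125090942927786, 'position': array([ -68.48709318, -984.73175798, 1017.32153502]), 'rotation': array([ 0.86761958,  0.4294603 , -0.10039654, -0.22960977])}
{'clock': 0.1, 'qpos': array([ 9.85010077e-01,  2.87134480e-01,  1.57805607e+00,  1.72688533e-05,
        1.27863296e+00, -1.49992601e-01]), 'dq': array([-0.00069567, -0.00175146, -0.0013095 ,  0.00075762,  0.00227531,
       -0.0008025 ]), 'tau': array([-3.36291996e-04, -4.07301128e+01, -2.93697649e+01, -1.91031049e-04,
        3.47107576e-03, -1.28468295e-05]), 'ee_pos': array([284.56038554, 611.41186787, 230.03345336]), 'tcp_rot': array([-4.08872832e-04,  2.16178961e-01,  9.76353119e-01, -1.03782016e-03]), 'ft_force': array([ 0.94887358, -0.22273487, -1.30156629]), 'moment': array([-0.02752545,  0.0298756 , -0.01311023]), 'finger_force': 0.0, 'opening': 85.31420380606937}
```

View pics/top0.png

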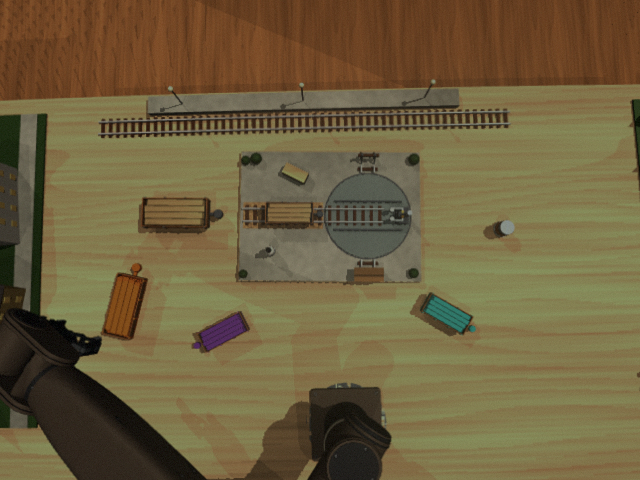

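View pics/side0.png

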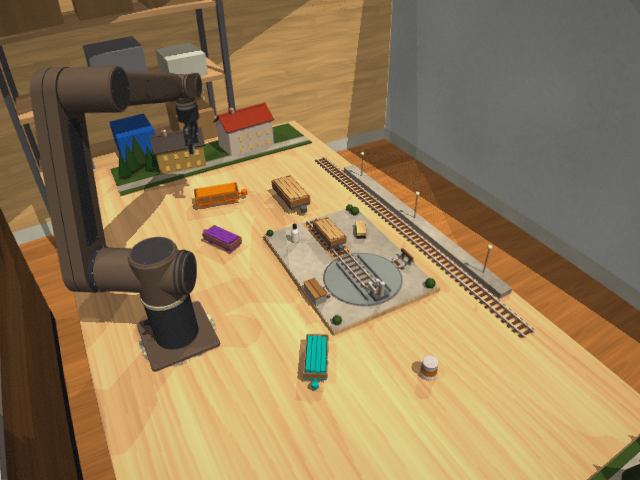

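Top view: wagon at about (289,213) on the track, turntable centre about (368,216), post about (409,213), dock at (368,274) on the robot's side, bumper at (368,157), oil at (269,251), cleaner at (294,174), paint at (505,229). The side view shows the same layout; the wagon's rear faces world +y.

```bash
cat > h.py <<'E'
import numpy as np, cv2
from scipy.spatial.transform import Rotation as R
from plant import robot
def ray(n,uv):
    c=robot.calibration(n); K=np.array([[c['fx'],0,c['cx']],[0,c['fy'],c['cy']],[0,0,1.]])
    p=cv2.undistortPoints(np.array([[uv]],float),K,np.array([c['k1'],0,0,0,0.]))[0,0]
    q=c['rotation']; return c['position'],R.from_quat([*q[1:],q[0]]).apply([p[0],-p[1],-1])
def at(n,uv,z):
    o,d=ray(n,uv); return o+d*(z-o[2])/d[2]
def proj(n,P):
    c=robot.calibration(n);q=c['rotation']
    v=R.from_quat([*q[1:],q[0]]).inv().apply(np.array(P)-c['position'])
    s=np.array([v[0],-v[1]])/-v[2]; s=s*(1+c['k1']*(s@s)); return np.array([c['fx']*s[0]+c['cx'],c['fy']*s[1]+c['cy']])
E
python3 - <<'E'
from h import *
im=cv2.imread("pics/top0.png")
# board mask: low-saturation grey
hsv=cv2.cvtColor(im,cv2.COLOR_BGR2HSV)
m=np.zeros(im.shape[:2],np.uint8); m[145:290,230:430]=(hsv[145:290,230:430,1]<75)*255
m=cv2.morphologyEx(m,cv2.MORPH_CLOSE,np.ones((9,9)))
c=max(cv2.findContours(m,0,2)[0],key=cv2.contourArea)
r=cv2.minAreaRect(c);print(r)
b=np.array([at("top",p,18)[:2] for p in cv2.boxPoints(r)]);print(b.round(1),[np.linalg.norm(b[i]-b[i-1]).round(1) for i in range(4)])
big=cv2.resize(im[145:290,230:430],None,fx=4,fy=4,interpolation=2)
cv2.imwrite("pics/topcrop.png",big)
E
```

```text
((329.8953857421875, 216.02163696289062), (181.15914916992188, 128.86209106445312), 0.42757248878479004)
[[ 399.6  285.2]
 [ 766.1  280.7]
 [ 750.  -235.6]
 [ 385.  -217.1]] [np.float64(502.5), np.float64(366.5), np.float64(516.5), np.float64(365.5)]
```

View pics/topcrop.png

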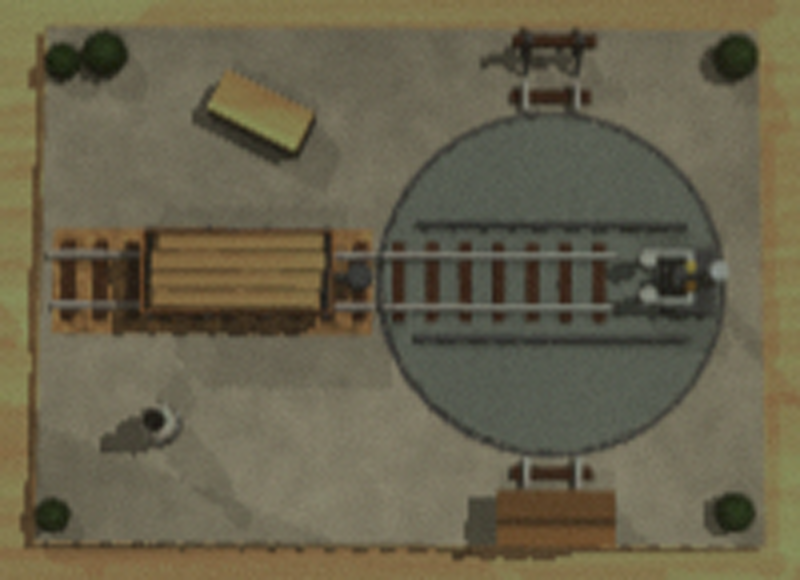

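Crop (x4, offset 230,145): disc spans u 380–724 and v 112–456. Rail pairs sit at v≈256/307. The lug is at (358,274), the wagon rear edge at u≈147, and the post top at (719,270). The exit rails are at u 525/577 and the dock is at the bottom, on the robot's side.

```bash
python3 - <<'E'
from h import *
f=lambda u,v,z:at("top",(230+u/4,145+v/4),z).round(1)
C=f(552,284,21);print("C",C)
a=f(50,281.5,27);b=f(600,282,27);print("rail",a,b)
d=(a-b);print("rail ang",np.arctan2(d[1],d[0]))
e1=f(551,97,27);e2=f(551,473,27);print("exit",e1,e2,np.arctan2(*(e1-e2)[1::-1]))
for n,p in dict(post=(719,270,82),lug=(358,274,50),rearTL=(147,230,67),rearBL=(147,308,67),frontT=(328,230,67),oil=(155,420,88),dock=(556,505,51)).items():print(n,f(*p))
for n,P in {"pt":[700,0,21]}.items(): pass
s=cv2.imread("pics/side0.png")[205:340,255:455]
cv2.imwrite("pics/sidecrop.png",cv2.resize(s,None,fx=4,fy=4,interpolation=2))
E
```

```text
C [569.8 -78.5  21. ]
rail [578.6 272.3  27. ] [ 569.6 -111.3   27. ]
rail ang 1.5473386908267428
exit [701.7 -81.4  27. ] [437.4 -73.   27. ] -0.031771371296580746
post [ 567.9 -183.7   82. ]
lug [575.5  57.1  50. ]
rearTL [606.3 199.4  67. ]
rearBL [553. 200.  67.]
frontT [603.4  76.8  67. ]
oil [475.5 193.1  88. ]
dock [414.7 -73.2  51. ]
```

View pics/sidecrop.png

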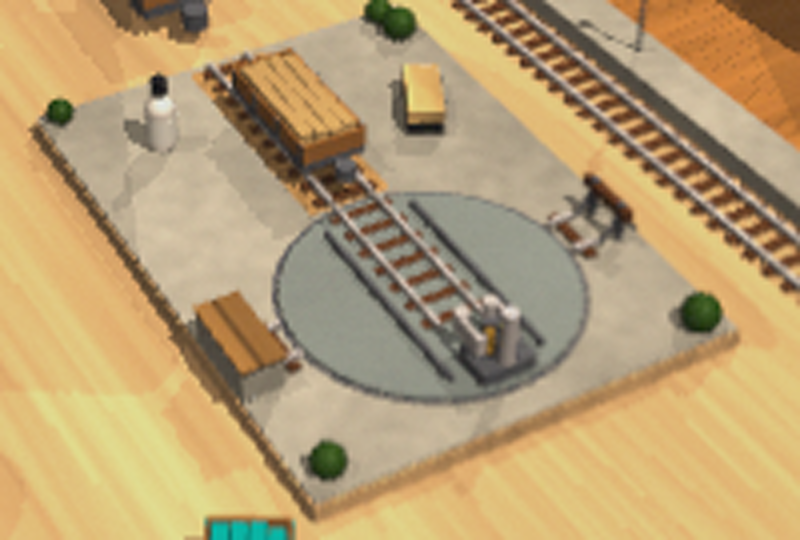

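Crop of the side view (x4, offset 255,205): it confirms the layout. The dock at (240,340) is on the robot's side, so the turn needed is +90°. The post is at (508,335) and the wagon's rear faces the far end.

Plan: push with shut fingers, tool y across the track. Board +x is at 88.5° in the world, and the axis is at about (570.5,-78.5).

>>> servo_tool([
  [[45,-37,0],[0,0,-10],1],
  [[85,-85,0],[0,0,-20],1],
  [[130,-130,0],[0,0,-30],1],
  [[170,-180,0],[0,0,-40],1],
  [[210,-225,0],[0,0,-50],1],
], squeeze=40)

```text
clock: 0.72
ee_pos: [495.3, 385.4, 230.8]
tcp_rot: [-0.0, 0.611, 0.792, -0.0]
ft_force: [0.8, 0.4, 0.5]
opening: -0.2
finger_force: 0.0
```

>>> servo_tool([
  [[30,-40,-20],[0,0,-6],1],
  [[55,-85,-50],[0,0,-12],1],
  [[80,-130,-80],[0,0,-16.5],1],
  [[83,-140,-100],[0,0,-16.5],1],
  [[83,-140,-100],[0,0,-16.5],1],
])

```text
clock: 1.35
ee_pos: [576.1, 246.5, 128.7]
tcp_rot: [-0.002, 0.716, 0.698, -0.002]
ft_force: [-0.0, 0.5, -0.3]
opening: -0.3
finger_force: 0.0
```

>>> servo_tool([
  [[1,0,-30],[0,0,0],1],
  [[1,0,-60],[0,0,0],1],
  [[1,0,-83],[0,0,0],1],
  [[1,-5,-83],[0,0,0],1],
  [[1,-10,-83],[0,0,0],1],
])

```text
clock: 1.98
ee_pos: [579.5, 238.2, 50.2]
tcp_rot: [0.001, 0.716, 0.699, 0.001]
ft_force: [0.2, -0.3, -0.3]
opening: -0.0
finger_force: 0.0
```

```bash
python3 - <<'E'
from h import *
print(robot.get_obs()['ee_pos'],robot.get_obs()['ft_force'])
t=robot.grab_frame("top")[145:290,230:430,::-1]; s=robot.grab_frame("side")[205:340,255:455,::-1]
g=lambda i:cv2.resize(i,(400,290),interpolation=2)
t=cv2.resize(t,None,fx=3.5,fy=3.5,interpolation=2)
cv2.imwrite("pics/t1.png",t)
E
```

```text
[579.46296753 238.19357036  50.22766745] [ 0.23465906 -0.25786414 -0.25924632]
```

View pics/t1.png

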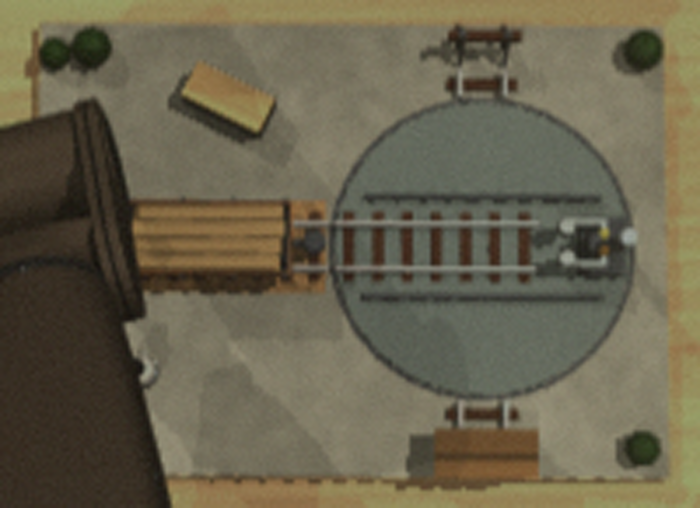

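The arm hides the wagon's rear, and the wagon has not moved (lug at (313,241) in the crop). Now pushing gently.

>>> servo_tool([
  [[0,-6,-2],[0,0,0],1],
  [[-1,-12,-4],[0,0,0],1],
  [[-1,-18,-4],[0,0,0],1],
  [[-1,-24,-4],[0,0,0],1],
  [[-1,-30,-4],[0,0,0],1],
])

```text
clock: 2.7
ee_pos: [577.6, 207.0, 44.2]
tcp_rot: [-0.0, 0.716, 0.698, 0.0]
ft_force: [-0.0, 1.6, -1.0]
opening: -0.3
finger_force: 0.8
```

>>> servo_tool([
  [[0,-8,0],[0,0,0],1],
  [[0,-16,0],[0,0,0],1],
  [[-0.5,-24,0],[0,0,0],1],
  [[-0.5,-32,0],[0,0,0],1],
  [[-1,-40,0],[0,0,0],1],
])

```text
clock: 3.32
ee_pos: [576.7, 166.6, 44.3]
tcp_rot: [-0.0, 0.716, 0.698, -0.0]
ft_force: [0.8, 1.4, -0.9]
opening: -0.1
finger_force: 0.7
```

>>> servo_tool([
  [[0,-8,0],[0,0,0],1],
  [[0,-16,0],[0,0,0],1],
  [[-0.5,-24,0],[0,0,0],1],
  [[-0.5,-32,0],[0,0,0],1],
  [[-1,-40,0],[0,0,0],1],
])

```text
clock: 3.95
ee_pos: [575.6, 126.7, 44.3]
tcp_rot: [-0.0, 0.716, 0.698, -0.0]
ft_force: [-0.1, 1.4, -0.7]
opening: 0.1
finger_force: 0.9
```

>>> servo_tool([
  [[0,-8,0],[0,0,0],1],
  [[0,-16,0],[0,0,0],1],
  [[-0.5,-24,0],[0,0,0],1],
  [[-0.5,-32,0],[0,0,0],1],
  [[-1,-40,0],[0,0,0],1],
])

```text
clock: 4.58
ee_pos: [574.7, 86.6, 44.3]
tcp_rot: [0.0, 0.716, 0.698, 0.0]
ft_force: [-1.2, 1.7, -0.4]
opening: 0.1
finger_force: 0.9
```

>>> servo_tool([
  [[0,-8,0],[0,0,0],1],
  [[0,-16,0],[0,0,0],1],
  [[-0.5,-24,0],[0,0,0],1],
  [[-0.5,-32,0],[0,0,0],1],
  [[-1,-40,0],[0,0,0],1],
])

```text
clock: 5.2
ee_pos: [573.7, 46.6, 44.4]
tcp_rot: [0.0, 0.716, 0.698, 0.0]
ft_force: [1.0, 1.9, -0.9]
opening: -0.1
finger_force: 0.9
```

>>> servo_tool([
  [[0,-4,0],[0,0,0],1],
  [[0,-8,0],[0,0,0],1],
  [[0,-12,0],[0,0,0],1],
  [[0,-16,0],[0,0,0],1],
  [[-0.5,-20,0],[0,0,0],1],
])

```text
clock: 5.82
ee_pos: [573.1, 28.3, 44.3]
tcp_rot: [-0.001, 0.717, 0.697, 0.001]
ft_force: [0.4, 11.4, 1.1]
opening: -0.1
finger_force: 5.6
```

>>> servo_tool([
  [[0,-2,0],[0,0,0],1],
  [[0,-4,0],[0,0,0],1],
  [[0,-6,0],[0,0,0],1],
])

```text
clock: 6.2
ee_pos: [572.9, 23.3, 44.4]
tcp_rot: [-0.002, 0.716, 0.698, 0.001]
ft_force: [0.0, 9.4, 0.2]
opening: -0.1
finger_force: 4.3
```

>>> servo_tool([
  [[0,-2,0],[0,0,0],1],
  [[0,-4,0],[0,0,0],1],
  [[0,-6,0],[0,0,0],1],
])

```text
clock: 6.58
ee_pos: [573.0, 15.7, 44.3]
tcp_rot: [-0.0, 0.716, 0.698, 0.0]
ft_force: [-0.6, 3.4, -0.7]
opening: -0.3
finger_force: 1.6
```

>>> servo_tool([
  [[0,-1.5,0],[0,0,0],1],
  [[0,-3,0],[0,0,0],1],
  [[0,-4,0],[0,0,0],1],
])

```text
clock: 6.95
ee_pos: [573.1, 12.8, 44.3]
tcp_rot: [-0.002, 0.717, 0.697, 0.001]
ft_force: [0.6, 10.8, 0.1]
opening: -0.1
finger_force: 5.4
```

>>> servo_tool([
  [[0,-1.5,0],[0,0,0],1],
  [[0,-3,0],[0,0,0],1],
  [[0,-3,0],[0,0,0],1],
])

```text
clock: 7.32
ee_pos: [572.9, 12.7, 44.4]
tcp_rot: [-0.003, 0.717, 0.697, 0.003]
ft_force: [0.9, 17.7, 1.1]
opening: -0.1
finger_force: 8.9
```

Force rises at constant position, so the wagon is against the stop. Backing off and rising, then moving over the post.

>>> servo_tool([
  [[0,10,0],[0,0,0],1],
  [[0,25,0],[0,0,0],1],
  [[0,30,35],[0,0,0],1],
  [[0,30,80],[0,0,0],1],
  [[0,30,110],[0,0,0],1],
])

```text
clock: 7.95
ee_pos: [574.1, 37.9, 156.9]
tcp_rot: [0.002, 0.716, 0.698, 0.001]
ft_force: [0.1, -0.5, 0.9]
opening: -0.2
finger_force: 0.0
```

```bash
python3 - <<'E'
from h import *
print(robot.get_obs()['ee_pos'])
t=robot.grab_frame("top")[145:290,280:430,::-1]; s=robot.grab_frame("side")[225:325,295:415,::-1]
t=cv2.resize(t,(414,400),interpolation=2);s=cv2.resize(s,(384,320),interpolation=2)
o=np.zeros((400,798,3),np.uint8);o[:,:414]=t;o[:320,414:]=s
cv2.imwrite("pics/ts2.png",o)
E
```

```text
[574.08316685  37.94300394 156.8666459 ]
```

View pics/ts2.png

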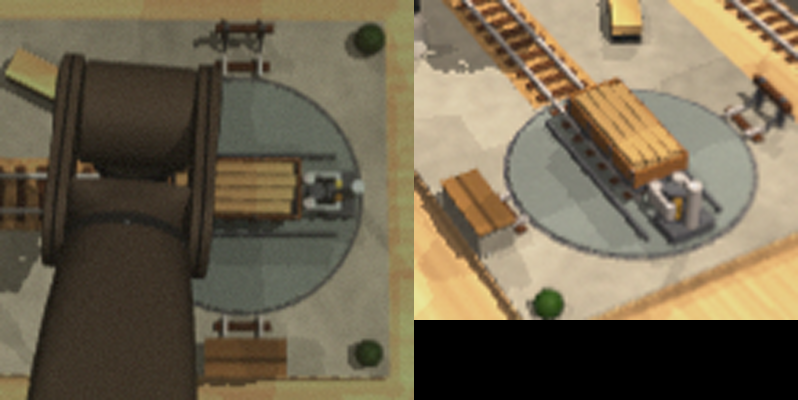

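The composite shows the wagon on the turntable with its lug inside the jaws (left panel about (325,190)), post at (357,186). Next, above the post.

>>> servo_tool([
  [[-1,-50,0],[0,0,0],-0.2],
  [[-3,-100,0],[0,0,0],-0.2],
  [[-4,-150,0],[0,0,0],-0.2],
  [[-5,-200,-20],[0,0,0],-0.2],
  [[-6,-222,-40],[0,0,0],-0.2],
])

```text
clock: 8.68
ee_pos: [566.4, -186.1, 112.5]
tcp_rot: [-0.0, 0.717, 0.697, -0.0]
ft_force: [0.3, -0.5, -0.0]
opening: 51.1
finger_force: 0.0
```

>>> servo_tool([
  [[0,0,-10],[0,0,0],-0.2],
  [[0,0,-10],[0,0,0],-0.2],
])

```text
clock: 8.93
ee_pos: [566.1, -182.1, 102.3]
tcp_rot: [-0.002, 0.716, 0.698, -0.0]
ft_force: [-0.2, 0.5, 0.4]
opening: 51.2
finger_force: 0.0
```

```bash
python3 - <<'E'
from h import *
o=robot.get_obs();print(o['ee_pos'],o['opening'])
s=robot.grab_frame("side")[195:325,295:450,::-1]
cv2.imwrite("pics/s3.png",cv2.resize(s,(700,587),interpolation=2))
for P in (o['ee_pos'],[568,-184,82]): print((proj("side",P)-[295,195])*700/155)
E
```

```text
[ 566.12154977 -182.11707307  102.27304724] 51.17373078062909
[394.61499446 375.0787908 ]
[396.75097499 399.57552514]
```

View pics/s3.png

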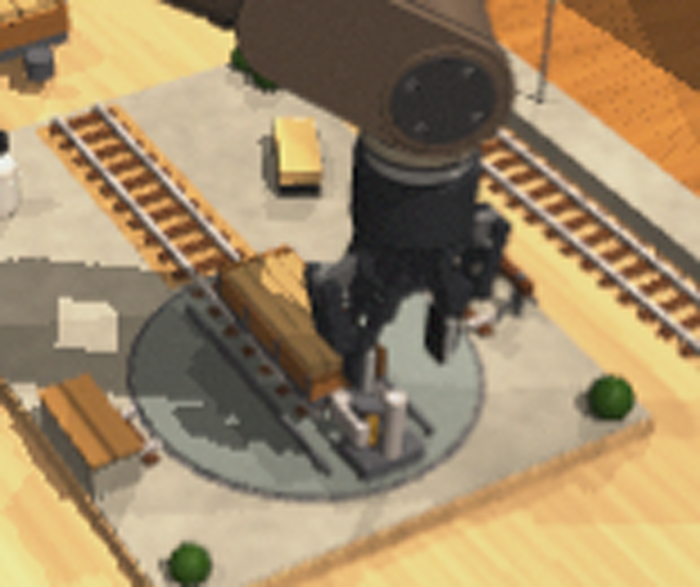

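Side view: post top at (395,397) as predicted, gap between the fingers right above it. Descend, close on the post.

>>> servo_tool([
  [[2,-2,-10],[0,0,0],-0.2],
  [[2,-2,-25],[0,0,0],-0.2],
  [[2,-2,-39],[0,0,0],-0.2],
  [[2,-2,-39],[0,0,0],0.5],
  [[2,-2,-39],[0,0,0],1],
], squeeze=30)

```text
clock: 9.6
ee_pos: [569.1, -185.8, 65.2]
tcp_rot: [-0.0, 0.716, 0.698, -0.0]
ft_force: [-8.1, 1.1, 0.5]
opening: 15.5
finger_force: 3.9
```

>>> servo_tool([
  [[0,0,0],[0,0,0],1],
  [[0,0,0],[0,0,0],1],
  [[0,0,0],[0,0,0],1],
])

```text
clock: 9.98
ee_pos: [567.5, -185.8, 65.3]
tcp_rot: [-0.002, 0.716, 0.698, -0.001]
ft_force: [-4.9, -0.1, 1.7]
opening: 10.3
finger_force: 29.2
```

>>> servo_tool([
  [[11,0.3,0],[0,0,6],1],
  [[22,1.7,0],[0,0,12],1],
  [[33,4.3,0],[0,0,18],1],
  [[43.3,8,0],[0,0,24],1],
  [[53.4,12.8,0],[0,0,30],1],
])

```text
clock: 10.6
ee_pos: [622.4, -172.5, 65.3]
tcp_rot: [-0.001, 0.51, 0.86, 0.0]
ft_force: [-2.5, 1.8, -0.3]
opening: 10.8
finger_force: 29.4
```

```bash
python3 - <<'E'
from h import *
o=robot.get_obs();print(o['ee_pos'],o['opening'],o['ft_force'],o['moment'])
E
```

```text
[ 622.36240455 -172.51789641   65.28605211] 10.801286430284849 [-2.4874567   1.75854056 -0.26689505] [0.28599433 0.3287076  0.09399566]
```

>>> servo_tool([
  [[9.5,5.8,0],[0,0,6],1],
  [[18.3,12.6,0],[0,0,12],1],
  [[26.3,20.2,0],[0,0,18],1],
  [[33.5,28.6,0],[0,0,24],1],
  [[39.8,37.8,0],[0,0,30],1],
])

```text
clock: 11.22
ee_pos: [662.9, -135.2, 65.4]
tcp_rot: [0.001, 0.27, 0.963, -0.0]
ft_force: [-0.0, -1.4, -2.6]
opening: 10.4
finger_force: 29.2
```

>>> servo_tool([
  [[5.3,9.8,0],[0,0,6],1],
  [[9.5,20,0],[0,0,12],1],
  [[12.7,30.6,0],[0,0,18],1],
  [[14.7,41.6,0],[0,0,24],1],
  [[15.6,52.6,0],[0,0,30],1],
])

```text
clock: 11.85
ee_pos: [679.6, -87.7, 65.5]
tcp_rot: [0.003, 0.01, 1.0, -0.005]
ft_force: [4.5, -5.9, -6.4]
opening: 10.5
finger_force: 29.4
```

>>> servo_tool([
  [[0,0,0],[0,0,0],1],
  [[0,0,0],[0,0,0],1],
])

```text
clock: 12.1
ee_pos: [680.1, -82.0, 65.5]
tcp_rot: [0.003, 0.013, 1.0, 0.0]
ft_force: [5.4, 2.6, -5.6]
opening: 10.6
finger_force: 29.5
```

The force flipped sign, so the detent is drawing the post in. Ease with it, open and rise.

>>> servo_tool([
  [[1,1.5,0],[0,0,0],1],
  [[1,1.5,0],[0,0,0],0.6],
  [[1,1.5,0],[0,0,0],0.3],
  [[1,1.5,0],[0,0,0],0.1],
  [[1,1.5,0],[0,0,0],0.1],
])

```text
clock: 12.72
ee_pos: [678.9, -81.2, 65.5]
tcp_rot: [0.0, 0.013, 1.0, -0.0]
ft_force: [-1.2, -0.5, -0.0]
opening: 38.3
finger_force: 0.0
```

>>> servo_tool([
  [[0,0,20],[0,0,0],0.1],
  [[0,0,50],[0,0,0],0.1],
  [[0,0,100],[0,0,0],0.1],
  [[0,0,150],[0,0,0],0.1],
  [[0,0,190],[0,0,0],0.1],
])

```text
clock: 13.35
ee_pos: [679.5, -81.2, 260.1]
tcp_rot: [0.002, 0.013, 1.0, -0.001]
ft_force: [0.1, 0.0, 0.6]
opening: 38.8
finger_force: 0.0
```

>>> servo_tool([
  [[-30,-50,0],[0,0,0],0.1],
  [[-50,-110,0],[0,0,0],0.1],
  [[-60,-170,0],[0,0,0],0.1],
  [[-70,-230,0],[0,0,0],0.1],
  [[-80,-290,0],[0,0,0],0.1],
])

```text
clock: 13.98
ee_pos: [598.6, -373.0, 257.6]
tcp_rot: [0.001, 0.013, 1.0, -0.001]
ft_force: [0.6, 0.6, 0.2]
opening: 38.4
finger_force: 0.0
```

```bash
python3 - <<'E'
from h import *
o=robot.get_obs();print(o['ee_pos'],o['opening'])
t=robot.grab_frame("top")[145:290,230:430,::-1]
s=robot.grab_frame("side")[205:340,275:455,::-1]
cv2.imwrite("pics/t4.png",cv2.resize(t,None,fx=4,fy=4,interpolation=2))
cv2.imwrite("pics/s4.png",cv2.resize(s,None,fx=4,fy=4,interpolation=2))
E
```

```text
[ 598.55456507 -373.03282789  257.62139129] 38.40797479888492
```

View pics/t4.png

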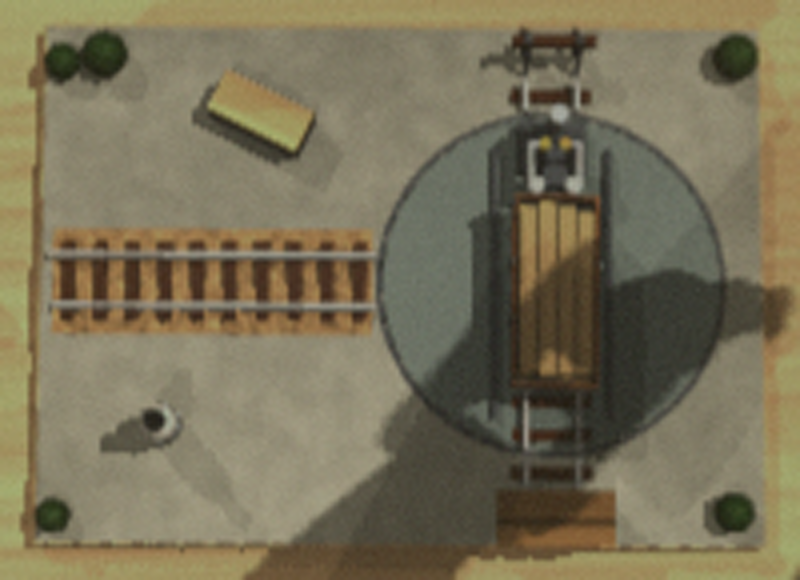

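View pics/s4.png

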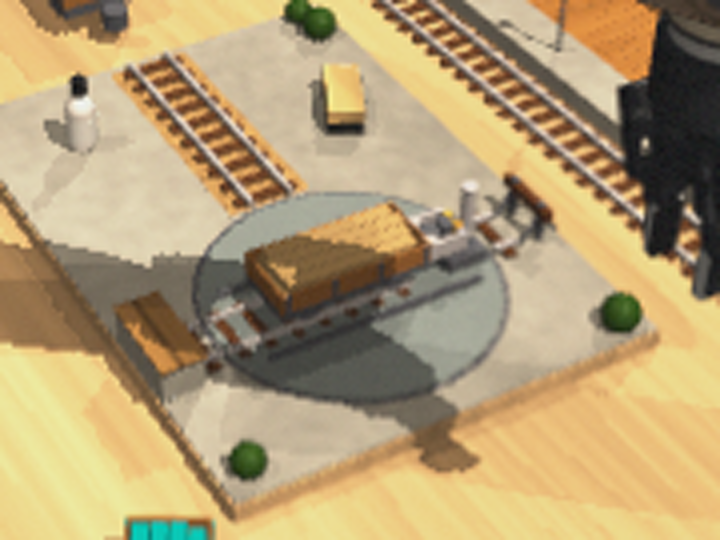

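The top view shows the turntable's rails in line with the exit rails (u≈525/577 both). The lug is behind the closed jaw tips at (557,175), the open end faces the dock, and the oil bottle and track cleaner have not moved. The side view agrees, and the arm is clear.

```bash
python3 -c "
from h import *
f=lambda u,v,z:at('top',(230+u/4,145+v/4),z).round(1)
print(f(557,197,67),f(557,387,67),f(559,114,82))
print(robot.sign_off())"
```

```text
[622.6 -78.9  67. ] [493.3 -74.7  67. ] [676.3 -80.4  82. ]
the job is handed in; nothing more can be done
None
```

The wagon is pushed fully home against the stop between the jaws, the turntable is turned +90° into its click position with its open end facing the dock, and the job was handed in at about 14 s with the arm clear and the oil bottle and track cleaner unmoved; the paint jar wasn't in the final pictures, but the arm never went low near it.

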